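# Put the emptied pockets away in the valet box

## Task

Put the three loose pieces from the cork pad away in the walnut valet box: the cufflink, the tie bar and the penknife each go into the compartment that already holds their own kind, lying right down inside it. Reach in at a slant under the light bar without knocking it, and set each piece down near the compartment floor rather than dropping it. Leave the spring clamp and everything else on the shelf where it is, and what is already in the box in its own compartments.

Things in the scene. Friction and masses are not known exactly. Their poses are not given: they have to be found in the camera images.
- valet: walnut valet box, fixed, 116 (x) by 312 (y) by 112 mm high, drawers below, open tray on top; left or right of the pad. Origin: centre of underside; x points away from the robot's side. Three compartments in a row centred at y = -102, 0, +102 mm, each 104 (x) by 96 mm (y) inside, floor 78 mm up, walls and dividers 6 mm thick, 34 mm deep. Which one holds which kind varies.
- lamp: slim aluminium LED bar, fixed, 16 (x) by 264 (y) by 12 mm, its middle 242 mm above the table right over the box's long centre line: a gripper pointing straight down cannot get into a compartment, only one tilted in from the robot's side. Two 7 mm bent arms at y = -128 and +128 mm carry it from the box's far wall. Origin and axes as the valet box's.
- pad: cork pad, fixed, 180 mm (x) by 190 mm (y), 4 mm thick, on which the loose pieces and the spring clamp lie. Origin: centre of its underside.
- cufflink: steel cufflink standing on its face: a square 17 mm head 6 mm thick at the bottom, a 4 mm post, and a toggle bar 17 mm long and 6 mm thick along its x axis, 18 to 24 mm up; 24 mm high in all, 12 g. Origin: centre of the head's underside, z up the post. Lies loose on the cork pad, to be put away.
- tie_bar: steel tie bar, 54 mm long (x), 8 mm wide (y), 8 mm high: two slim blades joined at one end, like a flat clip. Origin: centre of its underside. Lies loose on the cork pad, to be put away.
- penknife: closed penknife, a flat bar with round ends, 58 mm long (x), 17 mm wide (y), 9.5 mm high, wooden sides. Origin: centre of its underside. Lies loose on the cork pad, to be put away.
- kept_cufflink: steel cufflink standing on its face: a square 17 mm head 6 mm thick at the bottom, a 4 mm post, and a toggle bar 17 mm long and 6 mm thick along its x axis, 18 to 24 mm up; 24 mm high in all, 12 g. Origin: centre of the head's underside, z up the post. Already in its compartment of the valet box, 34 mm to the +y side of its middle (the rest is free): it shows what that compartment is for.
- kept_tie_bar: steel tie bar, 50 mm long (x), 8 mm wide (y), 8 mm high: two slim blades joined at one end, like a flat clip. Origin: centre of its underside. Already in its compartment of the valet box, 34 mm to the +y side of its middle (the rest is free): it shows what that compartment is for. It points along the box's x.
- kept_penknife: closed penknife, a flat bar with round ends, 54 mm long (x), 17 mm wide (y), 9.5 mm high, black plastic sides. Origin: centre of its underside. Already in its compartment of the valet box, 34 mm to the +y side of its middle (the rest is free): it shows what that compartment is for. It points along the box's x.
- spring_clamp: blue plastic spring clamp lying flat, about 80 by 45 mm, 14 mm high, on the cork pad among the loose pieces. Stays. Origin: underside, at its pivot.
- jewelry_cube: glass jewelry cube with brass edges, 75 mm each way, behind the box and pad. Stays. Origin: centre of its underside.
- stay_dispenser: push dispenser of clear acrylic with a stack of white collar stays, 50 mm (x) by 92 mm (y), 108 mm high, at the back. Stays. Origin: centre of its underside.
- cologne: amber glass cologne bottle with a black cap, 34 by 56 mm, 102 mm high, to the robot's left of box and pad. Stays. Origin: centre of its underside.
- shoe_brush: wooden shoe brush, 150 by 46 mm, 38 mm high, to the robot's right of box and pad. Stays. Origin: centre of its underside.
- watch_stand: wristwatch on a padded walnut stand, 60 by 55 mm, about 90 mm high, at the back. Stays. Origin: centre of its underside.
Things that resemble listed ones, but are neither listed nor needed, are in the scene too. Of the things shaped like the penknife, the wooden one is meant. Leave any green look-alike of the kept_penknife alone.

How it is judged:
By the outcome, as a careful person would: the job done as asked, in the order asked, and still so for the second after the job is handed in, with the robot touching nothing.
It also fails if it takes over 72 s, if anything falls off the work surface, if the arm or the gripper's body presses on something with over 40 N, if the wrist force passes 120 N, or if a joint passes its speed limit or range.

## Robot

A 6-joint arm with a two-finger parallel gripper is mounted at the origin on the work surface. World frame = base frame: x ahead of the robot, y to its left, z up, the work surface at z = 0. Lengths are in m, angles in rad, forces in N, time in s.
With the tool pointing down it reaches from about 0.3 to 0.775 m from the base axis. Payload 14.6 kg.
Tool frame: the origin (TCP) lies midway between the tips of the shut fingers; the grasp point (between the pads) lies 19 mm behind it (ctrl.pinch_z is the z of the grasp point in the tool frame, in m); z points along the fingers, y is the line along which they close (so a half turn about z gives the same grasp; the last joint's range is limited). The gripper opens to 94 mm and grips with 3 to 60 N. Pads are 16 mm wide; open, the fingers measure 119 mm over their backs; the gripper's body (75 mm by 177 mm) begins 78 mm behind the grasp point.
Start: joints at [1.25, 0.3, 1.521, -0, 1.321, -0.067], TCP at [0.138, 0.532, 0.172] pointing down, gripper open.
Joint ranges: [-3.03, 3.03], [-0.79, 2.21], [0.23, 2.52], [-1.04, 4.18], [0, 3.07], [-2.55, 2.55]. Speed limits (rad/s): [2.22, 2.22, 2.57, 3.14, 3.14, 3.14].

## Interface

Orientations are given as [roll, pitch, yaw] about the fixed x, y, z axes, in that order (R = Rz(yaw) Ry(pitch) Rx(roll)).
In Python, from station import ctrl, camera, ticket gives the robot as it stands. The module is installed in compiled form; this text tells all that it offers.
- The arm moves only by the shell command python3 -m inch 'ROWS' [FORCE]. ROWS is text: rows parted by semicolons, each of 7 numbers parted by spaces: the opening, from -1 (shut) to 1 (fully open), then the shift along the tool's x, y, z in units of 0.03 m (1.0 is 0.03 m), then the turn, a rotation vector about the tool's x, y, z in units of 10 degrees (1.0 is 10 degrees). In form: grip dx dy dz rx ry rz; .... A call has 1 to 10 rows; each row shifts and turns the commanded pose from where the row before left it, along the tool's axes as they then stand; what a row does not reach is not made up. A row lasts 1/8 s, in which the tool goes at most 62.5 mm and 10.7 degrees, less where a joint would pass 70% of its speed; a pose out of reach is approached as far as the arm can. A call with a number of a shift or a turn outside -1 to 1 is refused whole. A call with a gripper value outside its range is refused whole. The fingers move at their own pace and stop on an object; FORCE is the grip in N (left out, the last holds). Time passes only in rows, so rows that do not move let the fingers close. It gives the time, the measured TCP pose, the force, the opening and the grip force at its end, in the units of the state.
- ctrl.get_obs(): the state, without advancing time (a new reading comes with each control period).
- camera(name): name is "side" or "top" or "wrist"; returns a dict with "img" (420x560x3 uint8, blue, green, red), "range_z" (420x560 float32, m along the optical axis (not along the pixel's ray), 0 where there is no reading), "intrinsics" (3x3 intrinsics, pixels), "view" (4x4, takes a point from world to camera coordinates). Camera axes: x right, y down, z forward; pixel columns grow to the right and rows downward; lengths in m; the calibration is good to about 2 mm. A picture is of the moment at which its call begins.
- ticket.hand_in(): hands the job in; it is judged then, once.
The state is a dict: "time_s": time; "qpos": joint angles; "joint_vel": joint speeds; "tau": joint torques, N m; "ee_pos": TCP position; "eef_rot": TCP orientation; "force": force on the tool from outside, world axes, zero at the start; "moment": the same for the moment, N m; "grip_width": finger opening in m; "grip_force": force on a finger pad.
Only numpy, scipy, OpenCV 4.12 (cv2) and the standard library are available. Lean on these libraries where they do the work, as an engineer would, in place of code of your own. Each camera call takes 0.05 s, during which the arm holds its last target. There are 200 camera calls.

## Working session

There is one attempt and no reset: what is moved stays moved. The work goes in short steps, Python scripts to look and compute and a shell command to move; the robot and the scene stay as the last step left them, time stands still between calls to the robot, and variables do not carry over. Pictures are saved under pics/ and viewed, at most 10 in all, crops included, and the job is handed in when it is done.

```bash
mkdir -p pics
python3 - <<'E'
from station import ctrl,camera
import cv2,numpy as np
for n in("top","side"):
    c=camera(n);cv2.imwrite(f"pics/{n}0.png",c["img"]);np.savez(f"{n}0.npz",**c)
    print(n,c["intrinsics"].tolist(),np.round(c["view"],4).tolist())
print(ctrl.get_obs(),ctrl.pinch_z)
E
```

```text
top [[476.19676947190396, 0.0, 271.97547450330325], [0.0, 476.19676947190396, 202.87351613312995], [0.0, 0.0, 1.0]] [[-0.0485, -0.9988, 0.0022, 0.0102], [-0.9737, 0.0468, -0.223, 0.643], [0.2226, -0.013, -0.9748, 1.1795], [0.0, 0.0, 0.0, 1.0]]
side [[522.4144821700005, 0.0, 271.895752704525], [0.0, 522.4144821700005, 207.89040232100012], [0.0, 0.0, 1.0]] [[0.9783, -0.2062, 0.0215, -0.6322], [-0.1061, -0.5871, -0.8025, 0.1129], [0.1781, 0.7828, -0.5963, 1.2744], [0.0, 0.0, 0.0, 1.0]]
{'time_s': 0.1, 'qpos': array([ 1.25036826e+00,  3.00383920e-01,  1.52151310e+00, -1.23441505e-06,
        1.32067403e+00, -6.65801074e-02]), 'joint_vel': array([ 0.00022781, -0.00205323, -0.00202789,  0.00043308, -0.0020194 ,
       -0.0002904 ]), 'tau': array([ 5.89793326e-04, -5.32646012e+01, -3.53285801e+01,  7.09031546e-02,
        2.35365290e-02, -6.28556654e-05]), 'ee_pos': array([0.13803257, 0.53212977, 0.17126292]), 'eef_rot': array([-3.14061634e+00, -6.39006303e-05,  2.88774497e+00]), 'force': array([0.25707533, 0.68487038, 0.44181839]), 'moment': array([ 0.02636844,  0.05115527, -0.02666571]), 'grip_force': 0.0, 'grip_width': 0.09386056014000477} -0.0188
```

View pics/top0.png

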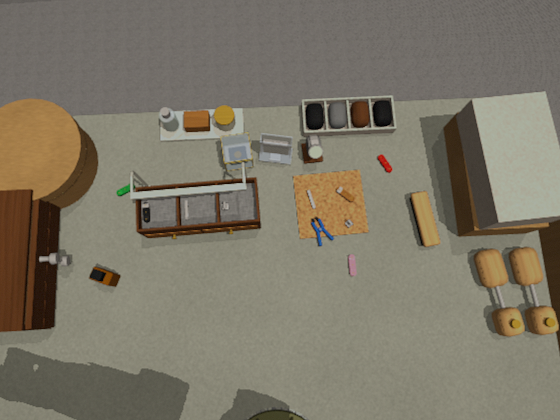

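View pics/side0.png

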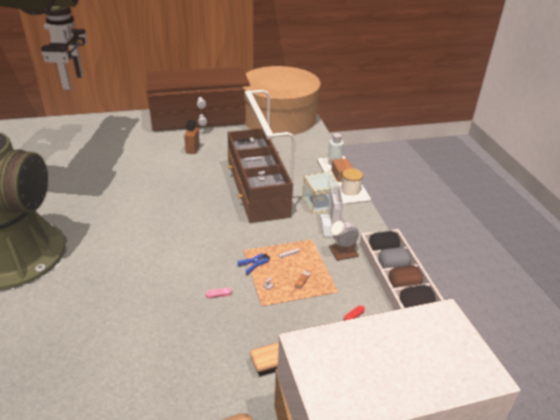

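The top view shows the box at about (198,208): penknife left (146,212), tie bar in the middle (188,208), cufflink right (225,206). The pad is at (330,204), with the tie bar at (311,200), the brown penknife at (346,195), the cufflink at (348,223) and the clamp at (321,230). Penknife look-alikes are pink (352,265), red (385,163) and green (124,190). Next I'll crop in close.

Run:
```python
import cv2,numpy as np
t=np.load("top0.npz")["img"];s=np.load("side0.npz")["img"]
a=cv2.resize(t[165:245,288:373],None,fx=7,fy=7,interpolation=cv2.INTER_CUBIC)[:,:]
cv2.imwrite("pics/crop_pad.png",a)
b=cv2.resize(t[160:245,120:270],(800,453),interpolation=cv2.INTER_CUBIC)
cv2.imwrite("pics/crop_box.png",b)
```

```text
(no output)
```

View pics/crop_pad.png

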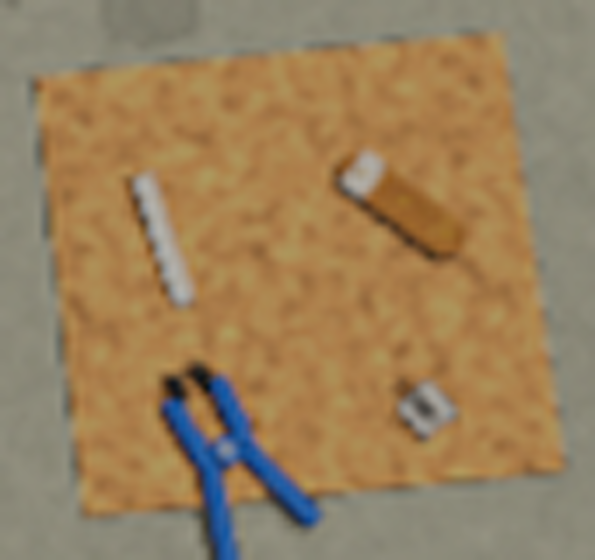

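View pics/crop_box.png

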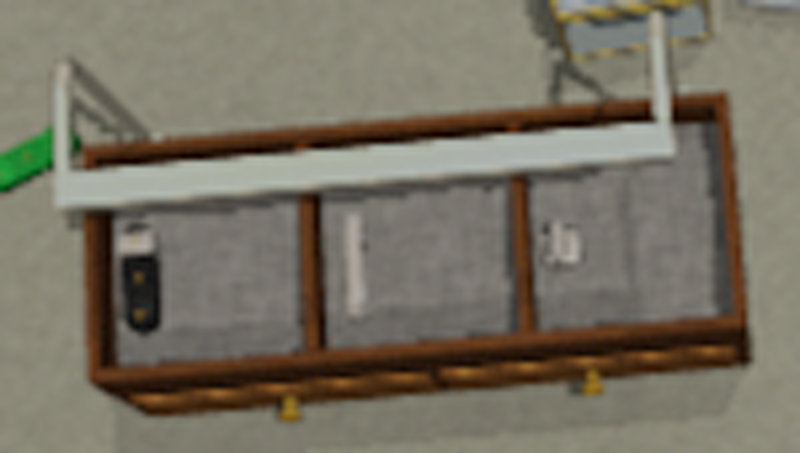

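Pad crop: tie bar ends at (143,175) and (183,303), penknife with wooden sides at (357,166)–(450,247), cufflink at (428,408), clamp at (225,450). The box crop confirms penknife, tie bar and cufflink compartments from left to right, each kept piece on its compartment's left, and the rim corners are clear.

```bash
cat > h.py <<'E'
import numpy as np
from scipy.spatial.transform import Rotation as R
from scipy.optimize import least_squares
def back(c,uv,z):
    K,V=c["intrinsics"],c["view"]; uv=np.atleast_2d(uv).astype(float)
    d=np.linalg.inv(K)@np.c_[uv,np.ones(len(uv))].T
    o=-V[:3,:3].T@V[:3,3]; D=(V[:3,:3].T@d).T
    return o+D*((z-o[2])/D[:,2])[:,None]
def fit(P,M):  # 2D rigid model->world
    f=lambda q:(M@np.array([[np.cos(q[2]),np.sin(q[2])],[-np.sin(q[2]),np.cos(q[2])]])+q[:2]-P).ravel()
    r=least_squares(f,[*P.mean(0),0]); return r.x,f(r.x).reshape(-1,2)
E
python3 - <<'E'
from h import *
np.set_printoptions(precision=4,suppress=True)
c=dict(np.load("top0.npz"))
bx=np.array([(83,150),(727,95),(747,328),(92,382)])/5.333+[120,160]-.4
M=np.array([(58,156),(58,-156),(-58,-156),(-58,156)])/1e3
P=back(c,bx,.112); print("box",*fit(P[:,:2],M)); 
pd=np.array([(37,80),(500,35),(563,468),(83,513)])/7+[288,165]-.4
print("pad",*fit(back(c,pd,.004)[:,:2],np.array([(90,95),(90,-95),(-90,-95),(-90,95)])/1e3))
f=lambda l,z:back(c,np.array(l)/7+[288,165]-.4,z)
for n,l,z in(("tie",[(143,175),(183,303)],.012),("knife",[(357,166),(450,247)],.0135),("cuff",[(400,405),(435,380),(458,410),(425,438)],.01),("clamp",[(175,385),(200,372),(225,450)],.018)):
    p=f(l,z); print(n,p.mean(0),p[:,:2].tolist()); 
    if len(p)==2: d=p[1]-p[0]; print("len",np.hypot(*d[:2]),"ang",np.degrees(np.arctan2(d[1],d[0])))
E
```

```text
box [0.6396 0.1701 0.0391] [[ 0.0012  0.0004]
 [ 0.0008 -0.0013]
 [-0.0003 -0.0011]
 [-0.0016  0.0019]]
pad [ 0.6495 -0.1822  0.0481] [[ 0.0019  0.0013]
 [ 0.0011 -0.0009]
 [-0.0013 -0.0007]
 [-0.0017  0.0003]]
tie [ 0.6632 -0.1297  0.012 ] [[0.689507885853418, -0.12350410027169424], [0.6368710216447016, -0.13582379622183827]]
len 0.05405935980041619 ang -166.82700297068976
knife [ 0.6714 -0.2254  0.0135] [[0.6887314849313086, -0.20841506725143566], [0.6540478683934186, -0.24244230149607998]]
len 0.048588125365024104 ang -135.54731953973635
cuff [ 0.5906 -0.2295  0.01  ] [[0.5924533838589188, -0.21808362488624547], [0.6017239991076038, -0.2326149295377258], [0.5893785048691077, -0.2405908558494009], [0.5789256799727236, -0.22675553400537302]]
clamp [ 0.5959 -0.1391  0.018 ] [[0.6031390478243874, -0.12987289893901177], [0.6078148891640183, -0.13995439875357207], [0.576617666546072, -0.14750471269294652]]
```

```bash
cat >> h.py <<'E'
np.set_printoptions(precision=3,suppress=True)
D=np.pi/180
def Rt(psi,th):  # heading deg, tilt deg
    a,t=psi*D,th*D
    z=np.array([np.sin(t)*np.cos(a),np.sin(t)*np.sin(a),-np.cos(t)]); y=np.array([np.sin(a),-np.cos(a),0])
    return np.c_[np.cross(y,z),y,z]
def cur():
    from station import ctrl
    o=ctrl.get_obs(); return o["ee_pos"],R.from_euler("xyz",o["eef_rot"]).as_matrix(),o
def plan(p0,R0,*steps):
    """steps: ('T',xyz) or ('R',psi,tilt); prints units total and rows"""
    p,Q=np.array(p0),np.array(R0)
    for s in steps:
        if s[0]=='T':
            d=Q.T@(np.array(s[1])-p)/.03; n=int(np.ceil(max(abs(d)).round(2))) or 1; p=np.array(s[1])
            print('T',n,'x shift',d/n,'to',p)
        else:
            N=Rt(*s[1:]); d=R.from_matrix(Q.T@N).as_rotvec()/D/10; n=int(np.ceil(np.linalg.norm(d).round(2))) or 1; Q=N
            print('R',n,'x turn',d/n)
E
python3 - <<'E'
from h import *
p,Q,o=cur()
plan(p,Q,('T',(.38,.2,.28)),('R',6,0),('T',(.57,-.19,.28)))
E
```

```text
T 11 x shift [-0.962 -0.79  -0.329] to [0.38 0.2  0.28]
R 16 x turn [-0.     0.     0.997]
T 14 x shift [0.353 0.971 0.   ] to [ 0.57 -0.19  0.28]
```

```bash
python3 -m inch '0 -.96 -.79 -.33 0 0 0;0 -.96 -.79 -.33 0 0 0;0 -.96 -.79 -.33 0 0 0;0 -.96 -.79 -.33 0 0 0;0 -.96 -.79 -.33 0 0 0;0 -.96 -.79 -.33 0 0 0;0 -.96 -.79 -.33 0 0 0;0 -.96 -.79 -.33 0 0 0;0 -.96 -.79 -.33 0 0 0;0 -.96 -.79 -.33 0 0 0' 10
python3 -m inch '0 -.96 -.79 -.33 0 0 0;0 0 0 0 0 0 1;0 0 0 0 0 0 1;0 0 0 0 0 0 1;0 0 0 0 0 0 1;0 0 0 0 0 0 1;0 0 0 0 0 0 1;0 0 0 0 0 0 1;0 0 0 0 0 0 1;0 0 0 0 0 0 1'
python3 -m inch '0 0 0 0 0 0 1;0 0 0 0 0 0 1;0 0 0 0 0 0 1;0 0 0 0 0 0 1;0 0 0 0 0 0 1;0 0 0 0 0 0 1;0 0 0 0 0 0 1;0 .35 .97 0 0 0 0;0 .35 .97 0 0 0 0;0 .35 .97 0 0 0 0'
python3 -m inch '0 .35 .97 0 0 0 0;0 .35 .97 0 0 0 0;0 .35 .97 0 0 0 0;0 .35 .97 0 0 0 0;0 .35 .97 0 0 0 0;0 .35 .97 0 0 0 0;0 .35 .97 0 0 0 0;0 .35 .97 0 0 0 0;0 .35 .97 0 0 0 0;0 .35 .97 0 0 0 0'
python3 -m inch '0 .35 .97 0 0 0 0;0 0 0 0 0 0 0'
python3 - <<'E'
from h import *
from station import camera
import cv2
print(cur())
c=camera("wrist");np.savez("w1.npz",**c);cv2.imwrite("pics/w1.png",c["img"]);print(c["view"])
E
```

```text
time_s: 1.35
ee_pos: [0.3578, 0.2295, 0.2709]
eef_rot: [-3.141, -0.0, 2.888]
force: [-0.5, 1.1, -0.4]
grip_width: 0.0469
grip_force: 0.0
time_s: 2.6
ee_pos: [0.3792, 0.2004, 0.2804]
eef_rot: [-3.141, 0.0, 1.311]
force: [0.8, 0.1, -0.0]
grip_width: 0.0469
grip_force: 0.0
time_s: 3.85
ee_pos: [0.4191, 0.1157, 0.2805]
eef_rot: [3.142, 0.0, 0.095]
force: [0.3, 0.4, -0.1]
grip_width: 0.0472
grip_force: 0.0
time_s: 5.1
ee_pos: [0.5514, -0.164, 0.2803]
eef_rot: [-3.141, 0.001, 0.095]
force: [0.1, 0.5, 0.1]
grip_width: 0.0473
grip_force: 0.0
time_s: 5.35
ee_pos: [0.5644, -0.1923, 0.2795]
eef_rot: [-3.141, 0.002, 0.093]
force: [-0.8, -0.3, 0.1]
grip_width: 0.0471
grip_force: 0.0
(array([ 0.564, -0.192,  0.279]), array([[ 0.996,  0.093, -0.002],
       [ 0.093, -0.996,  0.001],
       [-0.002, -0.001, -1.   ]]), {'time_s': 5.35, 'qpos': array([-0.39 ,  0.356,  1.202, -0.   ,  1.586,  1.088]), 'joint_vel': array([ 0.034, -0.041,  0.04 ,  0.006, -0.003,  0.02 ]), 'tau': array([ -1.833, -57.349, -39.126,  -0.072,  -0.026,  -0.369]), 'ee_pos': array([ 0.564, -0.192,  0.279]), 'eef_rot': array([-3.141,  0.002,  0.093]), 'force': array([-0.764, -0.269,  0.122]), 'moment': array([-0.017,  0.14 ,  0.079]), 'grip_force': 0.0, 'grip_width': 0.04708729025675517})
[[ 0.092 -0.996 -0.001 -0.244]
 [-0.964 -0.089  0.252  0.472]
 [-0.251 -0.022 -0.968  0.633]
 [ 0.     0.     0.     1.   ]]
```

View pics/w1.png

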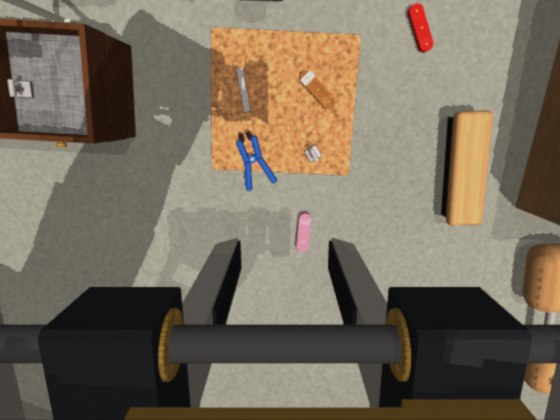

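The wrist view has the pad with its corners at (212,29), (360,34), (349,174) and (211,167); the knife is at (318,90), the tie bar at (243,88) and the cufflink at (313,154). I'll enlarge this area to measure it.

Run:
```python
import numpy as np,cv2
i=np.load("w1.npz")["img"]
a=cv2.resize(i[60:115,225:345],None,fx=5,fy=5,interpolation=cv2.INTER_CUBIC)
b=cv2.resize(i[140:168,295:333],None,fx=10,fy=10,interpolation=cv2.INTER_CUBIC)
o=np.zeros((a.shape[0]+b.shape[0],600,3),np.uint8);o[:275]=a;o[275:,:380]=b
cv2.imwrite("pics/w1c.png",o)
```

```text
(no output)
```

View pics/w1c.png

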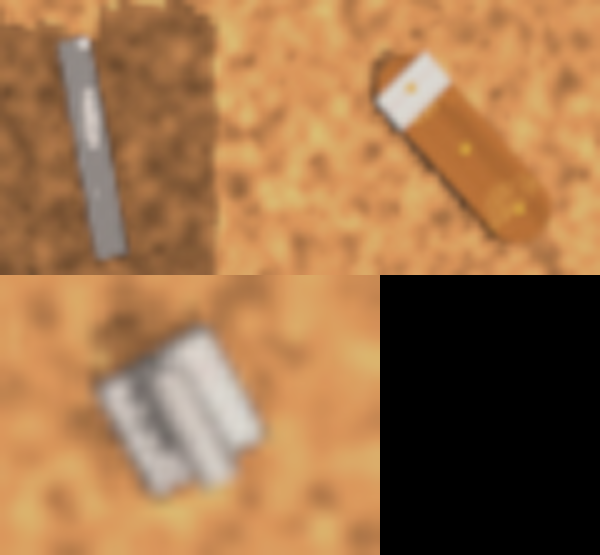

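Crop: tie bar ends at (75,40) and (112,257), knife tips at (383,62) and (534,230). The cufflink's toggle bar runs from (165,375) to (222,480) over the head, whose centre is at (182,410).

Run:
```python
from h import *
c=dict(np.load("w1.npz"))
def sh(n,l,s,o,z):
    p=back(c,np.array(l)/s+np.array(o)-.4,z); d=p[0]-p[-1]
    print(n,p.mean(0),np.hypot(*d[:2]),np.degrees(np.arctan2(d[1],d[0])))
sh("tie",[(75,40),(112,257)],5,(225,60),.012)
sh("knife",[(383,62),(534,230)],5,(225,60),.0135)
sh("toggle",[(165,100),(222,205)],10,(295,140),.028)
sh("head",[(100,110),(205,50),(265,160),(158,220)],10,(295,140),.01)
pd=np.array([(212,29),(360,34),(349,174),(211,167)])
print(fit(back(c,pd,.004)[:,:2],np.array([(90,95),(90,-95),(-90,-95),(-90,95)])/1e3))
p,Q,o=cur()
plan((.564,-.192,.28),Q,('T',(.655,-.142,.28)))
```

```text
tie [ 0.663 -0.13   0.012] 0.05385633898938079 13.834722898121898
knife [ 0.672 -0.224  0.014] 0.05715742841957761 49.3604948564961
toggle [ 0.589 -0.229  0.028] 0.01566795144358692 34.82766534608162
head [ 0.59  -0.229  0.01 ] 0.016930004718089586 33.9218713538857
(array([ 0.649, -0.183,  0.049]), array([[ 0.003,  0.002],
       [ 0.001, -0.001],
       [-0.001,  0.001],
       [-0.002, -0.001]]))
T 4 x shift [ 0.794 -0.343 -0.001] to [ 0.655 -0.142  0.28 ]
```

```bash
cat >> h.py <<'E'
TH=38; BO=np.array([.6396,.1701]); BY=.0391
def boxw(x,y,z):
    c,s=np.cos(BY),np.sin(BY); return np.array([BO[0]+c*x-s*y,BO[1]+s*x+c*y,z])
def pick(p,psi,back):  # piece point p gripped 'back' m behind TCP
    return np.array(p)+back*Rt(psi,TH)[:,2]
def hover(t,psi,d=.06): return t-d*Rt(psi,TH)[:,2]
E
python3 - <<'E'
from h import *
p,Q,o=cur(); t=pick((.5895,-.229,.025),34.5,.007)
plan(p,Q,('R',34.5,TH),('T',hover(t,34.5)),('T',t))
E
```

```text
R 5 x turn [ 0.192  0.744 -0.561]
T 6 x shift [-0.874  0.252  0.819] to [ 0.563 -0.247  0.067]
T 2 x shift [ 0. -0.  1.] to [ 0.593 -0.227  0.019]
```

```bash
python3 -m inch '-.2 0 0 0 .19 .74 -.56;-.2 0 0 0 .19 .74 -.56;-.2 0 0 0 .19 .74 -.56;-.2 0 0 0 .19 .74 -.56;-.2 0 0 0 .19 .74 -.56;-.2 -.87 .25 .82 0 0 0;-.2 -.87 .25 .82 0 0 0;-.2 -.87 .25 .82 0 0 0;-.2 -.87 .25 .82 0 0 0;-.2 -.87 .25 .82 0 0 0'
python3 -m inch '-.2 -.87 .25 .82 0 0 0;-.2 0 0 0 0 0 0;-.2 0 0 0 0 0 0'
python3 - <<'E'
from h import *
p,Q,o=cur(); t=pick((.5895,-.229,.025),34.5,.007); print(o["qpos"])
plan(p,Q,('R',34.5,TH),('T',t))
E
```

```text
time_s: 6.65
ee_pos: [0.5628, -0.2369, 0.1028]
eef_rot: [3.14, -0.66, 0.604]
force: [-0.6, 1.0, -0.4]
grip_width: 0.038
grip_force: 0.0
time_s: 7.02
ee_pos: [0.5631, -0.2468, 0.0698]
eef_rot: [3.138, -0.66, 0.605]
force: [-0.3, 0.1, -0.2]
grip_width: 0.0376
grip_force: 0.0
[-0.779  0.474  1.702  0.802  0.993 -0.276]
R 1 x turn [0.011 0.017 0.012]
T 3 x shift [-0.028  0.003  0.688] to [ 0.593 -0.227  0.019]
```

```bash
python3 -m inch '-.2 -.03 0 .69 0 0 0;-.2 -.03 0 .69 0 0 0;-.2 -.03 0 .69 0 0 0;-.2 0 0 0 0 0 0;-.2 0 0 0 0 0 0;-1 0 0 0 0 0 0;-1 0 0 0 0 0 0;-1 0 0 0 0 0 0;-1 0 0 0 0 0 0;-1 0 0 0 0 0 0' 10
python3 - <<'E'
from h import *
p,Q,o=cur(); print(o["qpos"])
t=p+[0,0,0.17]
print("place z", p[2]+.0745)
A=boxw(-.11,-.117,.235)
plan(p,Q,('T',t),('R',2.24,TH),('T',A))
E
```

```text
time_s: 8.28
ee_pos: [0.5923, -0.227, 0.0174]
eef_rot: [3.14, -0.66, 0.603]
force: [0.1, -0.6, 0.1]
grip_width: 0.0007
grip_force: 0.0
[-0.715  0.578  1.689  0.864  0.895 -0.316]
place z 0.09193260738988332
T 5 x shift [ 0.695  0.002 -0.895] to [ 0.592 -0.227  0.187]
R 4 x turn [-0.494  0.004  0.638]
T 10 x shift [-0.026 -0.927 -0.222] to [0.534 0.049 0.235]
```

The fingers shut on nothing, so I'll look before moving.

Run:
```python
from station import camera
import cv2,numpy as np
c=camera("wrist");np.savez("w2.npz",**c);i=c["img"]
t=camera("top");s=camera("side");np.savez("s2.npz",**s)
print(np.round(c["view"],4).tolist())
a=i[100:330,150:410];a=cv2.resize(a,(520,460))
b=cv2.resize(s["img"][225:315,230:346],(280,217),interpolation=cv2.INTER_CUBIC)
d=cv2.resize(t["img"][170:250,295:375],(240,240),interpolation=cv2.INTER_CUBIC)
o=np.zeros((460,800,3),np.uint8);o[:,:520]=a;o[:217,520:]=b;o[220:,520:760]=d
cv2.imwrite("pics/w2.png",o)
```

```text
[[0.5655, -0.8248, 0.0018, -0.5223], [-0.7571, -0.5199, -0.3956, 0.3537], [0.3272, 0.2223, -0.9184, 0.0984], [0.0, 0.0, 0.0, 1.0]]
```

View pics/w2.png

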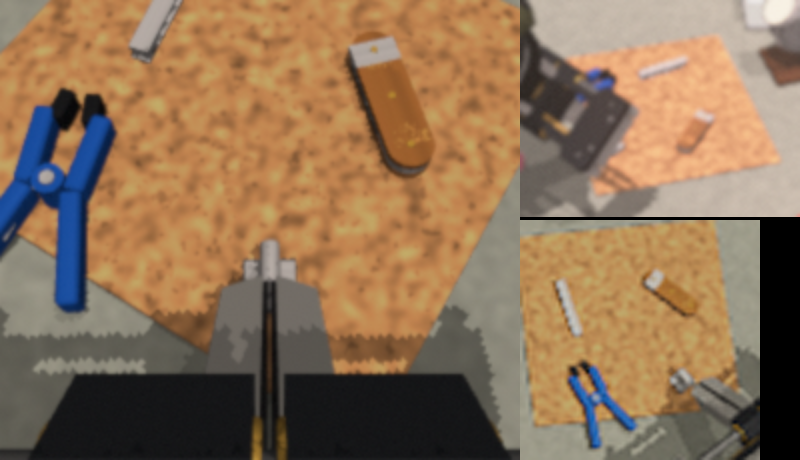

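The wrist view shows the fingers shut just on the robot's side of the cufflink. It is still upright and centred, with the toggle end at crop (269,240) and the head's far edge from (247,262) to (293,262).

Run:
```python
from h import *
c=dict(np.load("w2.npz")); p,Q,o=cur(); print(p,o["grip_width"])
f=lambda a,z:back(c,np.array(a)/2+[150,100]-.4,z)
h=np.array([np.cos(34.5*D),np.sin(34.5*D),0]); l=np.array([-h[1],h[0],0])
for q in(f([(269,240)],.028)[0],*f([(247,262),(293,262)],.010)): 
    print(q,"fwd",(q-[.5895,-.229,0])@h,"lat",(q-[.5895,-.229,0])@l)
print("tcp fwd",(p-[.5895,-.229,0])@h,(p-[.5895,-.229,0])@l)
# fingertip pixel: where TCP projects
V,K=c["view"],c["intrinsics"]
for k in(0,.008,-.008):
    q=V[:3,:3]@(p+Q[:,0]*k)+V[:3,3]; u=K@q/q[2]; print("tip px crop",(u[:2]-[150,100])*2)
```

```text
[ 0.592 -0.227  0.017] 0.0008254203677281492
[ 0.596 -0.224  0.028] fwd 0.008486383714382676 lat 4.974048075960443e-05
[ 0.592 -0.219  0.01 ] fwd 0.0077178785399786625 lat 0.007285265239912026
[ 0.6   -0.231  0.01 ] fwd 0.007710330449196284 lat -0.00789691619641932
tcp fwd 0.00345988447507856 0.00012037642131218939
tip px crop [267.946 266.064]
tip px crop [267.922 241.962]
tip px crop [267.969 289.741]
```

Run:
```python
from h import *
for n,pts in(("w1.npz",[(237,243),(237,250),(230,250),(332,243),(332,250),(225,262)]),("w2.npz",[(270,242),(265,250),(275,250),(300,242),(284,238),(284,250),(284,260)])):
    c=dict(np.load(n)); V,K=c["view"],c["intrinsics"]; iV=np.linalg.inv(V)
    if n=="w1.npz": p=np.array([.5644,-.1923,.2795]);Q=R.from_euler("xyz",[-3.141,.002,.093]).as_matrix()
    else: p,Q,o=cur()
    for u,v in pts:
        z=float(c["range_z"][v,u]); w=(iV@np.r_[np.linalg.inv(K)@[u,v,1]*z,1])[:3]
        print(n,u,v,"z",z,"tool mm",Q.T@(w-p)*1e3)
```

```text
w1.npz 237 243 z 0.1848953813314438 tool mm [  7.394 -24.156 -39.544]
w1.npz 237 250 z 0.1777968853712082 tool mm [  6.466 -23.21  -47.115]
w1.npz 230 250 z 0.17235377430915833 tool mm [  8.465 -25.883 -52.221]
w1.npz 332 243 z 0.18592055141925812 tool mm [  7.005  25.482 -38.566]
w1.npz 332 250 z 0.17565219104290009 tool mm [  7.223  24.103 -49.115]
w1.npz 225 262 z 0.15879639983177185 tool mm [  8.239 -26.045 -66.282]
w2.npz 270 242 z 0.18447338044643402 tool mm [  8.746  -7.268 -40.386]
w2.npz 265 250 z 0.17145895957946777 tool mm [  9.5    -9.175 -53.632]
w2.npz 275 250 z 0.17100895941257477 tool mm [  9.662  -4.332 -54.059]
w2.npz 300 242 z 0.1829787790775299 tool mm [  9.25    8.26  -41.812]
w2.npz 284 238 z 0.2112402319908142 tool mm [  1.8     0.013 -14.541]
w2.npz 284 250 z 0.1769486665725708 tool mm [  7.477   0.006 -48.493]
w2.npz 284 260 z 0.16954809427261353 tool mm [  5.569   0.001 -56.63 ]
```

The depth image shows the real fingertips about 38 mm behind the reported TCP, which agrees with the shut fingers not touching the toggle. I'll open, advance carefully while watching the force, and check the tip depth again.

```bash
python3 -m inch '-.2 0 0 0 0 0 0;-.2 0 0 0 0 0 0;-.2 0 0 0 0 0 0;-.2 0 0 .25 0 0 0;-.2 0 0 .25 0 0 0;-.2 0 0 0 0 0 0'
cat >> h.py <<'E'
def tips(c,p,Q):
    K,iV=c["intrinsics"],np.linalg.inv(c["view"]); v,u=np.mgrid[200:300,180:390]; z=c["range_z"][200:300,180:390]
    w=np.stack([(u-K[0,2])/K[0,0]*z,(v-K[1,2])/K[1,1]*z,z],-1)@iV[:3,:3].T+iV[:3,3]
    t=(w-p)@Q*1e3; m=(z>0)&(z<.21)&(abs(t[...,0]-8)<4)
    for s in(-1,1):
        k=m&(t[...,1]*s>0); a=t[k]; a=a[a[:,2]>-60]; print("side",s,"max z",np.sort(a[:,2])[-8:],"y range",a[:,1].min(),a[:,1].max())
E
python3 - <<'E'
from h import *
from station import camera
c=camera("wrist");np.savez("w3.npz",**c); p,Q,o=cur(); print(p); tips(c,p,Q)
E
```

```text
time_s: 9.18
ee_pos: [0.5999, -0.2212, 0.0047]
eef_rot: [3.141, -0.659, 0.603]
force: [0.4, -0.5, 0.0]
grip_width: 0.0376
grip_force: 0.0
[ 0.6   -0.221  0.005]
side -1 max z [-21.846 -21.62  -21.262 -20.912 -20.897 -20.851 -20.051 -20.034] y range -30.75301208180115 -0.19242649897552636
side 1 max z [-21.927 -21.711 -21.483 -21.403 -21.064 -20.96  -20.826 -20.236] y range 0.3579819737895911 31.083860025536346
```

```bash
python3 -m inch '-.2 0 0 .25 0 0 0;-.2 0 0 .15 0 0 0;-.2 0 0 0 0 0 0'
python3 - <<'E'
from h import *
from station import camera
c=camera("wrist");np.savez("w3.npz",**c); p,Q,o=cur(); print(p)
K,iV=c["intrinsics"],np.linalg.inv(c["view"])
for u in(230,236,240,328,332,338):
  for v in range(232,252,3):
    z=float(c["range_z"][v,u]); w=(iV@np.r_[np.linalg.inv(K)@[u,v,1]*z,1])[:3]; print(u,v,Q.T@(w-p)*1e3,"wz",w[2])
E
```

```text
time_s: 9.6
ee_pos: [0.6059, -0.2173, -0.0043]
eef_rot: [3.14, -0.66, 0.603]
force: [-0.5, -0.5, -0.0]
grip_width: 0.0379
grip_force: 0.0
[ 0.606 -0.217 -0.004]
230 232 [  3.607 -33.089  -8.506] wz 0.004782764270411494
230 235 [  2.015 -33.007  -9.484] wz 0.0045796353231150055
230 238 [  0.44  -32.921 -10.48 ] wz 0.004401696046764436
230 241 [ -0.786 -32.685 -12.411] wz 0.005176357848889118
230 244 [  9.117 -27.62  -44.153] wz 0.03633356914251723
230 247 [  9.13  -26.988 -48.436] wz 0.03972607379459783
230 250 [  9.312 -26.315 -52.959] wz 0.04341231105248969
236 232 [  3.703 -29.389  -8.804] wz 0.005081407299730917
236 235 [  2.003 -29.362  -9.459] wz 0.004556954093658472
236 238 [  0.365 -29.312 -10.278] wz 0.0041996614190032144
236 241 [  9.35  -25.06  -40.352] wz 0.03347539959964707
236 244 [  8.798 -24.692 -43.303] wz 0.03546925459856615
236 247 [  8.899 -24.095 -47.836] wz 0.03911384693775333
236 250 [  9.212 -23.445 -52.709] wz 0.04315659807055508
240 232 [  3.319 -27.104  -7.663] wz 0.00394716290183203
240 235 [  2.061 -26.907  -9.635] wz 0.004734982222077189
240 238 [  0.436 
[... 767 characters left out ...]
5693174222697
332 238 [  1.009  28.686 -12.258] wz 0.006228359088769009
332 241 [  9.185  24.781 -40.029] wz 0.03317809035103422
332 244 [  8.654  24.403 -43.046] wz 0.03523706971931842
332 247 [  9.403  23.563 -49.278] wz 0.04061922144126631
332 250 [  8.949  23.201 -52.157] wz 0.04261526977062899
338 232 [ 3.587 32.731 -8.634] wz 0.0049492321921441595
338 235 [ 1.95  32.668 -9.477] wz 0.004612245645206181
338 238 [  0.77   32.401 -11.592] wz 0.0055596847711558706
338 241 [ -1.586  32.666 -10.384] wz 0.0031621517878822614
338 244 [  9.174  27.249 -44.449] wz 0.036667060085652486
338 247 [  9.22   26.605 -48.809] wz 0.04013967841216995
338 250 [  9.152  26.037 -52.681] wz 0.04315727665256508
```

```bash
python3 -m inch '-.2 .03 0 .16 0 0 0;-.2 .03 0 .15 0 0 0;-.2 0 0 0 0 0 0'
python3 -m inch '-1 0 0 0 0 0 0;-1 0 0 0 0 0 0;-1 0 0 0 0 0 0;-1 0 0 0 0 0 0' 10
```

```text
time_s: 10.02
ee_pos: [0.6119, -0.2133, -0.0105]
eef_rot: [3.14, -0.66, 0.603]
force: [-0.9, -0.5, 0.5]
grip_width: 0.0375
grip_force: 0.0
time_s: 10.52
ee_pos: [0.6118, -0.2137, -0.0102]
eef_rot: [3.14, -0.66, 0.603]
force: [0.4, 0.2, -0.4]
grip_width: 0.0056
grip_force: 10.0
```

Run:
```python
from h import *
c=dict(np.load("w1.npz")); iV=np.linalg.inv(c["view"]);K=c["intrinsics"]
p=np.array([.5644,-.1923,.2795]);Q=R.from_euler("xyz",[-3.141,.002,.093]).as_matrix()
for u,v in[(115,290),(115,320),(115,340),(450,290),(115,300),(280,345),(280,410),(200,280),(30,340),(280,400)]:
    z=float(c["range_z"][v,u]); w=(iV@np.r_[np.linalg.inv(K)@[u,v,1]*z,1])[:3]; print(u,v,Q.T@(w-p)*1e3)
p,Q,o=cur(); e=p-.038*Q[:,2]; print("tip",e)
t=p+[0,0,.17]; A=boxw(-.11,-.117,.235)+.038*Rt(2.24,TH)[:,2]
plan(p,Q,('T',t),('R',2.24,TH),('T',A))
```

```text
115 290 [  32.938  -38.345 -139.799]
115 320 [  31.767  -33.642 -150.279]
115 340 [  31.119  -31.102 -155.943]
450 290 [  32.456   38.969 -138.952]
115 300 [  32.307  -36.836 -143.227]
280 345 [  25.695   -0.381 -149.908]
280 410 [  17.361   -0.314 -158.093]
200 280 [  8.421 -33.008 -84.595]
30 340 [  26.745  -52.112 -149.682]
280 400 [-388.418   -6.955  279.503]
tip [ 0.593 -0.227  0.02 ]
T 5 x shift [ 0.695  0.002 -0.895] to [ 0.612 -0.214  0.16 ]
R 4 x turn [-0.494  0.004  0.638]
T 9 x shift [-0.025 -0.983 -0.232] to [0.558 0.05  0.205]
```

```bash
python3 -m inch '-1 .7 0 -.9 0 0 0;-1 .7 0 -.9 0 0 0;-1 .7 0 -.9 0 0 0;-1 .7 0 -.9 0 0 0;-1 .7 0 -.9 0 0 0;-1 0 0 0 -.49 0 .64;-1 0 0 0 -.49 0 .64;-1 0 0 0 -.49 0 .64;-1 0 0 0 -.49 0 .64;-1 0 0 0 0 0 0'
python3 -m inch '-1 -.02 -.98 -.23 0 0 0;-1 -.02 -.98 -.23 0 0 0;-1 -.02 -.98 -.23 0 0 0;-1 -.02 -.98 -.23 0 0 0;-1 -.02 -.98 -.23 0 0 0;-1 -.02 -.98 -.23 0 0 0;-1 -.02 -.98 -.23 0 0 0;-1 -.02 -.98 -.23 0 0 0;-1 -.02 -.98 -.23 0 0 0;-1 0 0 0 0 0 0'
python3 - <<'E'
from h import *
p,Q,o=cur(); print(o["qpos"],o["grip_width"])
zt=.0201+.074+.0015; z=.038*Rt(2.24,TH)[:,2]
plan(p,Q,('R',2.24,TH),('T',boxw(-.015,-.117,zt+.045)+z),('T',boxw(.003,-.117,zt)+z))
E
```

```text
time_s: 11.78
ee_pos: [0.6118, -0.2121, 0.1611]
eef_rot: [-3.139, -0.66, 0.04]
force: [-0.2, -0.7, -0.4]
grip_width: 0.0053
grip_force: 10.0
time_s: 13.02
ee_pos: [0.559, 0.0504, 0.2074]
eef_rot: [-3.141, -0.658, 0.043]
force: [-0.4, 0.0, 0.1]
grip_width: 0.0052
grip_force: 10.0
[ 0.015 -0.072  2.004  0.035  0.552  1.518] 0.005195180256173228
R 1 x turn [-0.02   0.028  0.019]
T 5 x shift [0.095 0.003 0.892] to [0.653 0.054 0.111]
T 2 x shift [-0.225 -0.     0.776] to [0.671 0.054 0.066]
```

```bash
python3 -m inch '-1 .1 0 .89 0 0 0;-1 .1 0 .89 0 0 0;-1 .1 0 .89 0 0 0;-1 .1 0 .89 0 0 0;-1 .1 0 .89 0 0 0;-1 -.22 0 .78 0 0 0;-1 -.11 0 .39 0 0 0;-1 0 0 0 0 0 0'
python3 -m inch '-1 -.11 0 .36 0 0 0;-1 0 0 0 0 0 0;-1 0 0 0 0 0 0'
python3 - <<'E'
from h import *
p,Q,o=cur(); print(p-.038*Q[:,2],"want",boxw(.003,-.117,.0956))
E
```

```text
time_s: 14.02
ee_pos: [0.6662, 0.053, 0.0761]
eef_rot: [-3.14, -0.658, 0.038]
force: [-0.6, 0.0, 0.3]
grip_width: 0.0051
grip_force: 10.0
time_s: 14.4
ee_pos: [0.6705, 0.0541, 0.0669]
eef_rot: [-3.139, -0.66, 0.038]
force: [0.9, -0.5, -0.3]
grip_width: 0.0055
grip_force: 10.0
[0.647 0.053 0.097] want [0.647 0.053 0.096]
```

```bash
python3 -m inch '-1 -.04 0 .05 0 0 0;-1 0 0 0 0 0 0;-.4 0 0 0 0 0 0;-.4 0 0 0 0 0 0;-.4 0 0 0 0 0 0'
python3 -m inch '-.4 0 0 -.4 0 0 0;-.4 .2 0 -.8 0 0 0;-.4 0 0 -.9 0 0 0;-.4 0 0 -.9 0 0 0;-.4 0 0 -.9 0 0 0;-.4 0 0 -.9 0 0 0;-.4 0 0 -.9 0 0 0;-.4 0 0 0 0 0 0'
python3 - <<'E'
from h import *
from station import camera
import cv2
c=camera("wrist"); t=camera("top")["img"]
o=np.zeros((420,800,3),np.uint8);o[:,:560]=c["img"];o[:170,560:]=cv2.resize(t[160:245,150:270],(240,170),interpolation=cv2.INTER_CUBIC)
cv2.imwrite("pics/w4.png",o)
p,Q,ob=cur(); print(p,ob["qpos"])
h=13.5; tip=pick((.663,-.130,.009),h,.003); print("tip",tip); zz=.038*Rt(h,TH)[:,2]
plan(p,Q,('T',hover(tip,h,.09)+zz),('R',h,TH),('T',tip+zz))
E
```

```text
time_s: 15.02
ee_pos: [0.6704, 0.054, 0.0646]
eef_rot: [-3.139, -0.66, 0.038]
force: [-0.4, 0.0, 0.4]
grip_width: 0.028
grip_force: 0.0
time_s: 16.02
ee_pos: [0.5704, 0.0498, 0.2056]
eef_rot: [-3.139, -0.663, 0.038]
force: [-0.1, -1.3, -0.5]
grip_width: 0.0283
grip_force: 0.0
[0.57  0.05  0.203] [ 0.014 -0.04   1.985  0.034  0.538  1.523]
tip [ 0.665 -0.13   0.007]
T 7 x shift [-0.243  0.902  0.747] to [ 0.634 -0.137  0.048]
R 2 x turn [ 0.34   0.009 -0.447]
T 3 x shift [0. 0. 1.] to [ 0.688 -0.124 -0.023]
```

View pics/w4.png

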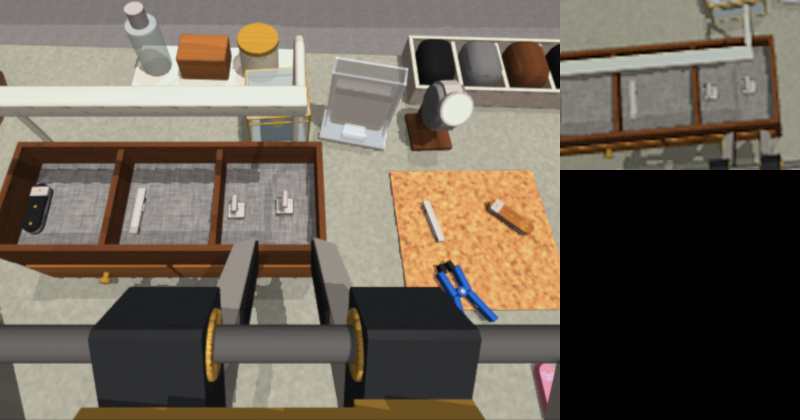

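Wrist view: the cufflink stands upright at (285,203), right of the kept one at (236,205). The tie bar (433,220) and knife (510,217) haven't moved.

Run:
```python
from h import *
p,Q,ob=cur()
h=13.5; tip=np.array([.663+.006*np.cos(h*D),-.130+.006*np.sin(h*D),.010]); zz=.038*Rt(h,TH)[:,2]
plan(p,Q,('T',hover(tip,h,.09)+zz),('R',h,TH),('T',tip+zz))
```

```text
T 7 x shift [-0.218  0.899  0.746] to [ 0.638 -0.136  0.051]
R 2 x turn [ 0.34   0.009 -0.447]
T 3 x shift [0. 0. 1.] to [ 0.692 -0.123 -0.02 ]
```

```bash
python3 -m inch '-.4 -.22 .9 .75 0 0 0;-.4 -.22 .9 .75 0 0 0;-.4 -.22 .9 .75 0 0 0;-.4 -.22 .9 .75 0 0 0;-.4 -.22 .9 .75 0 0 0;-.4 -.22 .9 .75 0 0 0;-.4 -.22 .9 .75 0 0 0;-.4 0 0 0 .34 .01 -.45;-.4 0 0 0 .34 .01 -.45;-.4 0 0 0 0 0 0'
python3 -m inch '-.4 0 0 0.8 0 0 0;-.4 0 0 .8 0 0 0;-.4 0 0 0 0 0 0;-.4 0 0 0 0 0 0'
python3 - <<'E'
from h import *
p,Q,ob=cur()
h=13.5; tip=np.array([.663+.006*np.cos(h*D),-.130+.006*np.sin(h*D),.010]); zz=.038*Rt(h,TH)[:,2]
plan(p,Q,('R',h,TH),('T',tip+zz)); plan(p,Q,('T',tip+zz))
E
```

```text
time_s: 17.38
ee_pos: [0.6375, -0.1373, 0.0485]
eef_rot: [-3.141, -0.661, 0.234]
force: [-0.5, -0.3, -0.4]
grip_width: 0.0282
grip_force: 0.0
time_s: 17.88
ee_pos: [0.6662, -0.1293, 0.0125]
eef_rot: [3.141, -0.663, 0.236]
force: [-0.1, -0.3, 0.5]
grip_width: 0.0279
grip_force: 0.0
R 1 x turn [0.003 0.003 0.002]
T 2 x shift [ 0.01  -0.001  0.694] to [ 0.692 -0.123 -0.02 ]
T 2 x shift [ 0.01  -0.001  0.694] to [ 0.692 -0.123 -0.02 ]
```

```bash
python3 -m inch '-.4 0 0 .7 0 0 0;-.4 0 0 .5 0 0 0;-.4 0 0 .1 0 0 0;-.4 0 0 0 0 0 0'
python3 -m inch '-.4 0 0 .09 0 0 0;-.4 0 0 0 0 0 0;-1 0 0 0 0 0 0;-1 0 0 0 0 0 0;-1 0 0 0 0 0 0;-1 0 0 0 0 0 0' 15
python3 - <<'E'
from h import *
p,Q,o=cur(); print("tip",p-.038*Q[:,2])
t=p+[0,0,.17]; A=boxw(-.11,-.015,.235)+.038*Rt(2.24,TH)[:,2]
plan(p,Q,('T',t),('R',2.24,TH),('T',A))
E
```

```text
time_s: 18.38
ee_pos: [0.6903, -0.1242, -0.0174]
eef_rot: [3.14, -0.664, 0.237]
force: [0.1, -0.2, 5.0]
grip_width: 0.0284
grip_force: 2.2
time_s: 19.12
ee_pos: [0.6931, -0.1242, -0.0178]
eef_rot: [3.138, -0.667, 0.237]
force: [-0.8, -0.1, 12.0]
grip_width: 0.0071
grip_force: 23.5
tip [ 0.67  -0.13   0.012]
T 5 x shift [ 0.701  0.003 -0.89 ] to [ 0.693 -0.124  0.152]
R 2 x turn [-0.341 -0.012  0.447]
T 10 x shift [-0.229 -0.937 -0.402] to [0.554 0.152 0.205]
```

```bash
python3 -m inch '-1 .7 0 -.9 0 0 0;-1 .7 0 -.9 0 0 0;-1 .7 0 -.9 0 0 0;-1 .7 0 -.9 0 0 0;-1 .7 0 -.9 0 0 0;-1 0 0 -.9 -.34 -.01 .45;-1 0 0 -.9 -.34 -.01 .45;-1 0 0 -.9 0 0 0;-1 0 0 0 0 0 0;-1 0 0 0 0 0 0' 15
python3 - <<'E'
from h import *
p,Q,o=cur()
z=.038*Rt(2.24,TH)[:,2]; A=boxw(-.11,-.015,.235)+z
zt=.012+.074+.0015
plan(p,Q,('R',2.24,TH),('T',A),('T',boxw(-.012,-.015,zt+.045)+z),('T',boxw(.008,-.015,zt)+z))
E
```

```text
time_s: 20.38
ee_pos: [0.6421, -0.1304, 0.2136]
eef_rot: [-3.139, -0.659, 0.037]
force: [-0.2, 0.0, -1.0]
grip_width: 0.0075
grip_force: 15.0
R 1 x turn [-0.011  0.025 -0.008]
T 10 x shift [-0.221 -0.951 -0.136] to [0.554 0.152 0.205]
T 5 x shift [ 0.094 -0.     0.941] to [0.652 0.156 0.103]
T 2 x shift [-0.199 -0.     0.796] to [0.672 0.156 0.058]
```

```bash
python3 -m inch '-1 -.22 -.95 -.14 0 0 0;-1 -.22 -.95 -.14 0 0 0;-1 -.22 -.95 -.14 0 0 0;-1 -.22 -.95 -.14 0 0 0;-1 -.22 -.95 -.14 0 0 0;-1 -.22 -.95 -.14 0 0 0;-1 -.22 -.95 -.14 0 0 0;-1 -.22 -.95 -.14 0 0 0;-1 -.22 -.95 -.14 0 0 0;-1 -.22 -.95 -.14 0 0 0'
python3 -m inch '-1 0 0 0 0 0 0;-1 .09 0 .94 0 0 0;-1 .09 0 .94 0 0 0;-1 .09 0 .94 0 0 0;-1 .09 0 .94 0 0 0;-1 .09 0 .94 0 0 0;-1 -.2 0 .8 0 0 0;-1 -.1 0 .4 0 0 0;-1 0 0 0 0 0 0'
python3 - <<'E'
from h import *
p,Q,o=cur()
z=.038*Rt(2.24,TH)[:,2]
plan(p,Q,('T',boxw(.008,-.015,.012+.074+.001)+z))
E
```

```text
time_s: 21.62
ee_pos: [0.5526, 0.1525, 0.2065]
eef_rot: [-3.139, -0.658, 0.038]
force: [-0.5, 0.5, -0.1]
grip_width: 0.0074
grip_force: 15.0
time_s: 22.75
ee_pos: [0.6646, 0.1555, 0.0696]
eef_rot: [-3.139, -0.658, 0.038]
force: [0.1, -0.1, -0.2]
grip_width: 0.0075
grip_force: 15.0
T 1 x shift [-0.072 -0.018  0.472] to [0.672 0.156 0.057]
```

```bash
python3 -m inch '-1 -.07 0 .35 0 0 0;-1 0 0 .08 0 0 0;-1 0 0 0 0 0 0'
python3 -m inch '-1 -.02 0 .03 0 0 0;-1 0 0 0 0 0 0'
```

```text
time_s: 23.12
ee_pos: [0.6711, 0.1564, 0.0594]
eef_rot: [-3.139, -0.66, 0.038]
force: [0.3, 0.8, -0.7]
grip_width: 0.0072
grip_force: 15.0
time_s: 23.38
ee_pos: [0.6711, 0.1564, 0.0583]
eef_rot: [-3.139, -0.66, 0.038]
force: [-0.2, 0.5, -0.5]
grip_width: 0.0071
grip_force: 15.0
```

```bash
python3 -m inch '-1 -.03 0 .04 0 0 0;-1 0 0 0 0 0 0'
python3 -m inch '-.5 0 0 0 0 0 0;-.5 0 0 0 0 0 0;-.5 0 0 0 0 0 0;-.5 0 0 -.4 0 0 0;-.5 .2 0 -.8 0 0 0;-.5 0 0 -.9 0 0 0;-.5 0 0 -.9 0 0 0;-.5 0 0 -.9 0 0 0;-.5 0 0 -.9 0 0 0;-.2 0 0 -.9 0 0 0'
python3 -m inch '-.2 0 0 0 0 0 0'
python3 - <<'E'
from h import *
from station import camera
import cv2
c=camera("wrist"); np.savez("w5.npz",**c); cv2.imwrite("pics/w5.png",c["img"])
p,Q,ob=cur(); print(p)
h=48.5; d=np.array([np.cos(h*D),np.sin(h*D),0]); tip=np.array([.672,-.224,.0])+.005*d+[0,0,.0125]; zz=.038*Rt(h,TH)[:,2]
plan(p,Q,('T',(.60,-.20,.20)),('R',h,TH),('T',hover(tip,h,.05)+zz),('T',tip+zz))
E
```

```text
time_s: 23.62
ee_pos: [0.6713, 0.1565, 0.0569]
eef_rot: [-3.139, -0.66, 0.038]
force: [-0.4, -0.3, 1.2]
grip_width: 0.0075
grip_force: 15.8
time_s: 24.88
ee_pos: [0.57, 0.1521, 0.1964]
eef_rot: [-3.139, -0.659, 0.038]
force: [-0.1, 0.5, -0.0]
grip_width: 0.0305
grip_force: 0.0
time_s: 25.0
ee_pos: [0.571, 0.1524, 0.1974]
eef_rot: [-3.138, -0.663, 0.038]
force: [0.2, 0.2, -0.0]
grip_width: 0.0365
grip_force: 0.0
[0.571 0.152 0.196]
T 12 x shift [0.041 0.981 0.015] to [ 0.6 -0.2  0.2]
R 5 x turn [ 0.566  0.001 -0.731]
T 6 x shift [-0.489  0.388  0.873] to [ 0.67  -0.226  0.022]
T 2 x shift [ 0.    -0.     0.833] to [ 0.691 -0.203 -0.017]
```

View pics/w5.png

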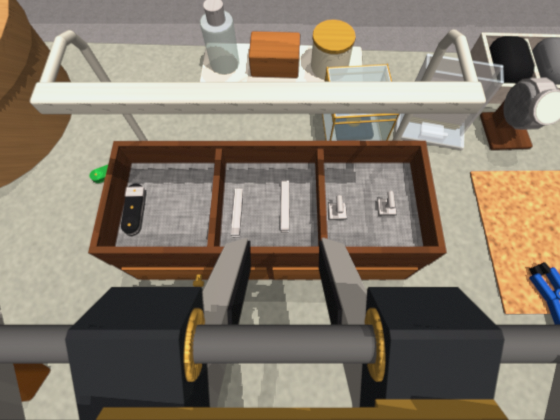

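The wrist view shows both tie bars lying flat in the middle compartment (236,210 and 285,205), and the cufflinks standing in theirs. Now the penknife.

```bash
python3 -m inch '-.2 .04 .98 .01 0 0 0;-.2 .04 .98 .01 0 0 0;-.2 .04 .98 .01 0 0 0;-.2 .04 .98 .01 0 0 0;-.2 .04 .98 .01 0 0 0;-.2 .04 .98 .01 0 0 0;-.2 .04 .98 .01 0 0 0;-.2 .04 .98 .01 0 0 0;-.2 .04 .98 .01 0 0 0;-.2 .04 .98 .01 0 0 0'
python3 -m inch '-.2 .04 .98 .01 0 0 0;-.2 .04 .98 .01 0 0 0;-.2 0 0 0 .57 0 -.73;-.2 0 0 0 .57 0 -.73;-.2 0 0 0 .57 0 -.73;-.2 0 0 0 .57 0 -.73;-.2 0 0 0 .57 0 -.73;-.2 0 0 0 0 0 0'
python3 - <<'E'
from h import *
p,Q,ob=cur(); print(p,ob["qpos"])
h=48.5; d=np.array([np.cos(h*D),np.sin(h*D),0]); tip=np.array([.672,-.224,.0])+.005*d+[0,0,.0128]; zz=.038*Rt(h,TH)[:,2]
plan(p,Q,('R',h,TH),('T',hover(tip,h,.05)+zz),('T',tip+zz))
E
```

```text
time_s: 26.3
ee_pos: [0.594, -0.1425, 0.1982]
eef_rot: [-3.138, -0.658, 0.036]
force: [0.1, 0.6, 0.4]
grip_width: 0.0377
grip_force: 0.0
time_s: 27.3
ee_pos: [0.599, -0.2008, 0.1984]
eef_rot: [-3.133, -0.662, 0.84]
force: [0.6, 1.0, 0.1]
grip_width: 0.0378
grip_force: 0.0
[ 0.599 -0.201  0.198] [-0.685  0.411  1.46   0.688  1.316 -0.153]
R 1 x turn [-0.027  0.008 -0.028]
T 6 x shift [-0.477  0.389  0.869] to [ 0.67  -0.226  0.022]
T 2 x shift [ 0.    -0.     0.833] to [ 0.691 -0.203 -0.017]
```

```bash
python3 -m inch '-.2 -.48 .39 .87 0 0 0;-.2 -.48 .39 .87 0 0 0;-.2 -.48 .39 .87 0 0 0;-.2 -.48 .39 .87 0 0 0;-.2 -.48 .39 .87 0 0 0;-.2 -.48 .39 .87 0 0 0;-.2 0 0 0 0 0 0;-.2 0 0 0 0 0 0'
python3 - <<'E'
from h import *
p,Q,ob=cur()
h=48.5; d=np.array([np.cos(h*D),np.sin(h*D),0]); tip=np.array([.672,-.224,.0])+.005*d+[0,0,.0128]; zz=.038*Rt(h,TH)[:,2]
plan(p,Q,('T',tip+zz))
E
```

```text
time_s: 28.3
ee_pos: [0.6694, -0.2248, 0.0248]
eef_rot: [-3.137, -0.662, 0.843]
force: [0.3, 0.1, 0.8]
grip_width: 0.0377
grip_force: 0.0
T 2 x shift [-0.026  0.026  0.866] to [ 0.691 -0.203 -0.017]
```

```bash
python3 -m inch '-.2 -.03 .03 .86 0 0 0;-.2 -.02 .02 .6 0 0 0;-.2 0 0 .2 0 0 0;-.2 0 0 0 0 0 0'
python3 -m inch '-1 0 0 0 0 0 0;-1 0 0 0 0 0 0;-1 0 0 0 0 0 0;-1 0 0 0 0 0 0' 20
python3 - <<'E'
from h import *
p,Q,o=cur(); print("tip",p-.038*Q[:,2])
E
```

```text
time_s: 28.8
ee_pos: [0.6901, -0.203, -0.0167]
eef_rot: [-3.136, -0.662, 0.845]
force: [0.3, 0.6, 0.5]
grip_width: 0.0376
grip_force: 0.2
time_s: 29.3
ee_pos: [0.6899, -0.2037, -0.0163]
eef_rot: [-3.137, -0.662, 0.845]
force: [-0.9, -0.5, 0.1]
grip_width: 0.0168
grip_force: 20.0
tip [ 0.675 -0.221  0.014]
```

```bash
python3 -m inch '-1 .7 0 -.9 0 0 0;-1 .7 0 -.9 0 0 0;-1 .7 0 -.9 0 0 0;-1 .7 0 -.9 0 0 0;-1 .7 0 -.9 0 0 0;-1 0 0 0 -.57 0 .73;-1 0 0 0 -.57 0 .73;-1 0 0 0 -.57 0 .73;-1 0 0 0 -.57 0 .73;-1 0 0 0 -.57 0 .73' 20
python3 -m inch '-1 0 0 -.9 0 0 0;-1 0 0 -.9 0 0 0;-1 0 0 -.9 0 0 0;-1 0 0 0 0 0 0'
python3 - <<'E'
from h import *
p,Q,o=cur()
z=.038*Rt(2.24,TH)[:,2]; A=boxw(-.11,.087,.235)+z
zt=.0139+.074+.0015
plan(p,Q,('R',2.24,TH),('T',A),('T',boxw(-.012,.087,zt+.045)+z),('T',boxw(.006,.087,zt)+z))
E
```

```text
time_s: 30.55
ee_pos: [0.69, -0.2043, 0.1549]
eef_rot: [-3.139, -0.661, 0.032]
force: [-0.7, -0.6, 0.1]
grip_width: 0.0163
grip_force: 20.0
time_s: 31.05
ee_pos: [0.6408, -0.2067, 0.2206]
eef_rot: [-3.141, -0.662, 0.038]
force: [0.0, 0.0, -0.4]
grip_width: 0.0165
grip_force: 20.0
R 1 x turn [-0.002  0.005 -0.003]
T 16 x shift [-0.14  -0.966 -0.068] to [0.55  0.254 0.205]
T 5 x shift [ 0.102 -0.     0.931] to [0.648 0.257 0.104]
T 2 x shift [-0.225 -0.     0.776] to [0.666 0.258 0.059]
```

```bash
python3 -m inch '-1 -.14 -.97 -.07 0 0 0;-1 -.14 -.97 -.07 0 0 0;-1 -.14 -.97 -.07 0 0 0;-1 -.14 -.97 -.07 0 0 0;-1 -.14 -.97 -.07 0 0 0;-1 -.14 -.97 -.07 0 0 0;-1 -.14 -.97 -.07 0 0 0;-1 -.14 -.97 -.07 0 0 0'
python3 -m inch '-1 -.14 -.97 -.07 0 0 0;-1 -.14 -.97 -.07 0 0 0;-1 -.14 -.97 -.07 0 0 0;-1 -.14 -.97 -.07 0 0 0;-1 -.14 -.97 -.07 0 0 0;-1 -.14 -.97 -.07 0 0 0;-1 -.14 -.97 -.07 0 0 0;-1 -.14 -.95 -.07 0 0 0;-1 0 0 0 0 0 0'
python3 -m inch '-1 .1 0 .93 0 0 0;-1 .1 0 .93 0 0 0;-1 .1 0 .93 0 0 0;-1 .1 0 .93 0 0 0;-1 .1 0 .93 0 0 0;-1 -.22 0 .77 0 0 0;-1 -.1 0 .35 0 0 0;-1 0 0 0 0 0 0;-1 0 0 0 0 0 0'
python3 - <<'E'
from h import *
p,Q,o=cur()
z=.038*Rt(2.24,TH)[:,2]
plan(p,Q,('T',boxw(.006,.087,.0139+.074+.0005)+z))
E
```

```text
time_s: 32.05
ee_pos: [0.5946, 0.0262, 0.2106]
eef_rot: [-3.138, -0.658, 0.038]
force: [-0.0, -0.4, -1.0]
grip_width: 0.0162
grip_force: 20.0
time_s: 33.17
ee_pos: [0.5482, 0.2574, 0.2036]
eef_rot: [-3.139, -0.658, 0.041]
force: [-0.4, -0.2, -0.7]
grip_width: 0.017
grip_force: 20.0
time_s: 34.3
ee_pos: [0.6591, 0.2603, 0.0725]
eef_rot: [-3.138, -0.661, 0.038]
force: [-0.7, -0.1, -0.0]
grip_width: 0.0162
grip_force: 20.0
T 1 x shift [-0.118  0.079  0.499] to [0.666 0.258 0.058]
```

```bash
python3 -m inch '-1 -.06 .08 .25 0 0 0;-1 -.05 0 .18 0 0 0;-1 0 0 0 0 0 0;-1 0 0 0 0 0 0'
python3 -m inch '-1 -.02 0 .03 0 0 0;-1 0 0 0 0 0 0'
```

```text
time_s: 34.8
ee_pos: [0.6644, 0.258, 0.0593]
eef_rot: [-3.139, -0.66, 0.038]
force: [-0.1, 0.2, -0.1]
grip_width: 0.0166
grip_force: 20.0
time_s: 35.05
ee_pos: [0.6644, 0.258, 0.0582]
eef_rot: [-3.139, -0.66, 0.038]
force: [0.2, 0.1, -0.6]
grip_width: 0.0165
grip_force: 20.0
```

```bash
python3 -m inch '-1 -.02 0 .02 0 0 0;-.32 0 0 0 0 0 0;-.32 0 0 0 0 0 0;-.32 0 0 0 0 0 0;-.32 0 0 -.4 0 0 0;-.32 .2 0 -.8 0 0 0;-.32 0 0 -.9 0 0 0;-.32 0 0 -.9 0 0 0;-.32 0 0 -.9 0 0 0;-.32 0 0 -.9 0 0 0'
python3 -m inch '-.32 0 .5 -.9 0 0 0;-.32 0 .9 -.3 0 0 0;-.32 0 .9 0 0 0 0;-.32 0 .9 0 0 0 0;-.32 0 0 0 0 0 0;-.32 0 0 0 0 0 0'
python3 - <<'E'
from station import camera
import cv2,numpy as np
c=camera("wrist")["img"]; t=camera("top")["img"]
o=np.zeros((420,800,3),np.uint8);o[:,:560]=c;o[:,560:]=cv2.resize(t[100:310,270:390],(240,420));
cv2.imwrite("pics/w6.png",o)
E
```

```text
time_s: 36.3
ee_pos: [0.5799, 0.2544, 0.1762]
eef_rot: [-3.138, -0.66, 0.038]
force: [-0.1, -0.8, 0.3]
grip_width: 0.0317
grip_force: 0.0
time_s: 37.05
ee_pos: [0.5625, 0.1581, 0.2035]
eef_rot: [-3.138, -0.66, 0.038]
force: [-0.1, 0.8, -0.2]
grip_width: 0.0321
grip_force: 0.0
```

View pics/w6.png

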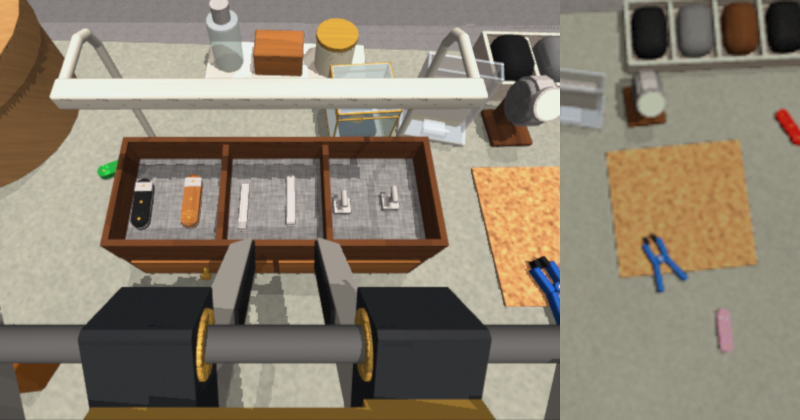

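All three pieces lie in their own compartments: knife (190,200), tie bar (291,200), cufflink (390,200). The clamp is still where it was on the pad.

```bash
python3 -c "
from station import ticket
print(ticket.hand_in())"
```

```text
the job is handed in; nothing more can be done
None
```

The cufflink, tie bar and penknife are each down in their own compartment of the valet box, with the spring clamp still on the pad; the job was handed in at about 37 s of the 72 s allowed.

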